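Lid the bowl cutter and hold its speed dial at the third click

ROBOT

A 7-joint arm with a two-finger parallel gripper is mounted at the origin on the work surface. World frame = base frame: x ahead of the robot, y to its left, z up, the work surface at z = 0. Lengths are in m, angles in degrees, forces in N, time in s.
With the tool pointing down it reaches from about 0.425 to 0.875 m from the base axis. Payload 4.7 kg.
Tool frame: the origin (TCP) lies on the centre line of the jaws, within the pads' length; the fingertips stand 19 mm ahead of it and the grasp point (between the pads) is the TCP; z points along the fingers, y is the line along which they close (so a half turn about z gives the same grasp; the last joint's range is limited). The gripper opens to 87 mm and grips with 3 to 60 N. Pads are 19 mm wide; open, the fingers measure 117 mm over their backs; the gripper's body (75 mm by 190 mm) begins 51 mm behind the grasp point.
Start: joints at [69.563, 18.392, -4.016, 83.108, 1.295, 78.541, -3.26], TCP at [0.236, -0.606, 0.242] pointing down, gripper open.
Joint ranges: [-163.93, 163.93], [-17.29, 119.83], [-79.2, 71.16], [3.27, 140.29], [-89.18, 269.18], [5.43, 117.66], [-154.24, 154.24]. Speed limits (degrees/s): [147.25, 147.25, 180, 180, 180, 180, 180].

INTERFACE

Orientations are given as [roll, pitch, yaw] about the fixed x, y, z axes, in that order (R = Rz(yaw) Ry(pitch) Rx(roll)).
In Python, from cell import env, imaging gives the robot as it stands.
- The arm moves only by the shell command python3 -m crank 'ROWS' [OPENING] [FORCE]. ROWS is JSON, a list of rows, each an object of numbers: "x", "y", "z": the shift along the tool's x, y, z in m; "turn": the turn about the tool's z in rad. In form: [{"x": .., "y": .., "z": .., "turn": ..}, ...]. A call has 1 to 12 rows; each row is the pose to reach, as a shift and turn from the pose commanded when the call began, along the tool's axes at that moment; what a row does not reach only later rows make up. A row lasts 1/8 s, in which the tool goes at most 62.5 mm and 10.7 degrees, less where a joint would pass 70% of its speed; a pose out of reach is approached as far as the arm can. A call with a gripper value outside its range is refused whole. OPENING is the finger opening in m, from 0 to 0.087, set as the call begins (- or left out, the last holds). The fingers move at their own pace and stop on an object; FORCE is the grip in N (left out, the last holds). Time passes only in rows, so rows that repeat a pose let the fingers close. It gives the time, the measured TCP pose, the force, the opening and the grip force at its end, in the units of the state.
- env.get_obs(): the state, without advancing time (a new reading comes with each control period).
- imaging.read_camera(name): name is "scene" or "top" or "wrist"; returns the picture (420x560x3 uint8, red, green, blue); there is no depth.
- imaging.get_calibration(name): a dict with "camera_matrix" (3x3 intrinsics, pixels), "k1" (the pictures are not rectified: a ray, as slopes to the right and down, at radius r is drawn at 1 + k1 r^2 times it, then the intrinsics apply), "position" and "attitude" of the camera in the world. Camera axes: x right, y up, looking along -z (the intrinsics and any distortion apply to the point x, -y, -z); pixel columns grow to the right and rows downward; lengths in m; the calibration is good to about 2 mm. A picture is of the moment at which its call begins: read the wrist's pose just before it. get_calibration takes no time and is no camera call; for the wrist camera it gives the pose at the moment of the call.
- env.sign_off(): hands the job in; it is judged then, once.
The state is a dict: "time_s": time; "qpos": joint angles; "joint_velocities": joint speeds; "effort": joint torques, N m; "tool_pos": TCP position; "tool_rot": TCP orientation; "force": force on the tool from outside, world axes, zero at the start; "wrist_torque": the same for the moment, N m; "grip_width": finger opening in m; "grasp_force": force on a finger pad.
Only numpy, scipy, OpenCV 4.12 (cv2) and the standard library are available. Lean on these libraries where they do the work, as an engineer would, in place of code of your own. Each camera call takes 0.05 s, during which the arm holds its last target. There are 200 camera calls.

TASK

Lid the cutter-mixer and run it at top speed: set the loose flat grey lid with the round black knob on the machine's bowl, lowering it all the way (do not drop it) so that it sits level on the rim with its step inside, and let go of it. Only then press the lever of the hold-to-run dial on the machine's front down past its first and second click to the third; the dial springs back to off if let go, so the job finishes with the fingers still holding the lever down there, without forcing it hard against its stop. Leave everything else on the worktop where it is.

Things in the scene. Friction and masses are not known exactly. Their poses are not given: they have to be found in the camera images.
- cutter: The white cutter-mixer, fixed to the table, standing in the middle, turned a little. Origin on the worktop under the housing, 10 mm nearer the machine's front than the bowl's centre; x to the machine's back, y to its left, z up. Housing 260 mm deep (x), 250 wide (y), 120 high. The bowl's black handle juts 47 mm out from the bowl at the back.
- bowl_rim (a point): Centre of the mouth of the steel bowl fixed on the cutter-mixer, at rim height, 230 mm above the worktop. Bowl outside diameter 180 mm, wall 4 mm (inside 172 mm), 110 mm deep; the blade hub inside ends 35 mm below the rim. Axes as the machine: x to its back (away from the dial), y to its left, z up.
- lid_knob (a point): Middle of the round black knob (diameter 38 mm, 40 high) of the loose grey lid, 20 mm above the lid's flat top; z is the lid's axis. Below: flange, diameter 192, 6 thick; then a chamfered step, diameter 160, 10 high, that goes inside the rim. Lying step down on the worktop, this point is 36 mm up; seated, 26 mm above the rim centre. About 0.26 kg.
- lever (a joint): Turn of the hold-to-run dial, rad: 0 is off (its spring returns it there), clicks at 0.3, 0.6 and 0.9 (the third), stop at 1.0. Grows as the lever's free end goes down. Holding it takes about 4 N at the start, 8 N at the third click, with a ripple of 2 to 3 N up and down between clicks; no click holds by itself. The springy lever itself gives 0.4 mm per N.
- lever_pad (a point): Point on the upper face of the black paddle on the dial's lever, 80 mm out from the dial's axis; moves with the lever. Paddle 26 mm wide (along the axis), 50 long, 12 thick. The lever reaches 107 mm and juts out past the machine's right side (-y). At off it points 30 degrees above level; at the third click 21.6 below, this point then about 65 mm above the worktop.
- dial_axis (a point): Point on the dial's level axis in the middle plane of the lever, on the machine's front, fixed on it, 90 mm above the worktop. In machine axes (x to its back, y to its left, z up) the bowl's centre is 158 mm behind (+x) and 90 mm to the left (+y) of it, the housing's front 28 mm behind it. The lever lies to -y and turns about x; pad point 6 mm off the lever's centre line.
- pan_lid: Bystander, leave it: domed aluminium pan lid with a steel bow handle, diameter 160 mm, 57 mm high. Origin under its centre.
- mix_bowl: Bystander: small open steel bowl, rim diameter 150 mm, 65 mm high. Origin under its centre. (The grey lid, the pan lid and this bowl change places from start to start.)
- ramekin: Bystander: white ceramic ramekin, diameter 80 mm, 42 mm high, near the robot. Origin under its centre.
- shaker: Bystander: metal shaker, diameter 66 mm, 103 mm high. Origin under its centre.
- squeeze_bottle: Bystander: white squeeze bottle, diameter 64 mm, 189 mm high. Origin under its centre.
- spatula: Bystander: spatula lying at the right.
- gn_pan: Bystander: small open steel food pan 176 x 162 mm, 100 mm high, at the left. Origin under its centre.
Mind the look-alikes: they are no part of the job. What is shaped like the part that bears lid_knob but green or orange is not meant.

How it is judged (in metres and radians):
On the way, in this order (a step that is already met when the one before it is completed fails the run):
1. the grey lid sits seated and level on the bowl and has been let go (z of lid_knob in the frame of bowl_rim between 0.0225 and 0.029 m and horizontal distance between lid_knob and bowl_rim below 0.01 m and angle between lid_knob's own z axis and vertical below 0.03 rad and contact force between the fingers and lid below 0.1 N), for 0.3 s.
2. the dial's lever is pressed to its third click and held there (value of joint lever above 0.8 rad and contact force between any of the fingers, the arm and lever above 3 N and z of lid_knob in the frame of bowl_rim between 0.0225 and 0.029 m and horizontal distance between lid_knob and bowl_rim below 0.01 m and angle between lid_knob's own z axis and vertical below 0.03 rad), for 0.5 s.
At the end, for the whole second after the job is handed in: The program ends with the fingers holding the dial's lever at its third click (joint above 0.8 rad, steady, at least 3 N between robot and lever) while the lid, not touched, sits on the bowl: knob point 22.5 to 29 mm above the rim, within 10 mm of its centre, tilted less than 0.03 rad (all of step 2 and velocity of joint lever between -0.3 and 0.3 rad/s and contact force between the fingers and lid below 0.1 N); the arm keeps its last pose, push and grip.
It fails at once if the dial is turned from off (beyond 0.15 rad) before the lid is seated on the bowl (value of joint lever above 0.15 rad and not (z of lid_knob in the frame of bowl_rim between 0.0225 and 0.029 m and horizontal distance between lid_knob and bowl_rim below 0.01 m and angle between lid_knob's own z axis and vertical below 0.03 rad)).
It fails at once if the lid is dropped (falls free faster than 0.5 m/s, from over about 12 mm) (contact force between the fingers and lid below 0.1 N and linear speed of lid above 0.5 m/s).
It fails at once if the dial's lever is forced (more than 45 N) (contact force between anything else and lever above 45 N).
It fails at once if anything else on the worktop is moved more than 30 mm (distance of any of pan_lid, mix_bowl, ramekin, shaker, squeeze_bottle, spatula, gn_pan from where it was at the start of the episode above 0.03 m).
It also fails if it takes over 64 s, if anything falls off the work surface, if the arm or the gripper's body presses on something with over 40 N, if the wrist force passes 120 N, or if a joint passes its speed limit or range.

## Working session

There is one attempt and no reset: what is moved stays moved. The work goes in short steps, Python scripts to look and compute and a shell command to move; the robot and the scene stay as the last step left them, time stands still between calls to the robot, and variables do not carry over. Pictures are saved under pics/ and viewed, at most 10 in all, crops included, and the job is handed in when it is done.

```bash
mkdir -p pics
cat > h.py <<'E'
import numpy as np, cv2
from cell import env, imaging
from scipy.spatial.transform import Rotation as R
def Rm(a):
    a=np.array(a,float)
    return a if a.shape==(3,3) else R.from_euler('xyz',a,degrees=True).as_matrix()
def snap(n,f):
    c=imaging.get_calibration(n); im=imaging.read_camera(n); cv2.imwrite(f,im[:,:,::-1]); np.save(f+'.npy',c,allow_pickle=True); return im,c
def load(f): return np.load(f+'.npy',allow_pickle=True).item()
def proj(c,p):
    q=Rm(c['attitude']).T@(np.array(p)-c['position']); s=np.array([q[0],-q[1]])/-q[2]
    s=s*(1+c['k1']*(s@s)); K=np.array(c['camera_matrix']); return K[:2,:2]@s+K[:2,2]
def ray(c,uv):
    K=np.array(c['camera_matrix']); d=np.linalg.solve(K[:2,:2],np.array(uv,float)-K[:2,2]); s=d.copy()
    for _ in range(20): s=d/(1+c['k1']*(s@s))
    return np.array(c['position']),Rm(c['attitude'])@np.array([s[0],-s[1],-1])
def atz(c,uv,z):
    o,d=ray(c,uv); return o+d*(z-o[2])/d[2]
E
python3 - <<'E'
from h import *
print(env.get_obs())
for n in('scene','top'):
    im,c=snap(n,f'pics/{n}0.png'); print(n,c)
a=[cv2.imread(f'pics/{n}0.png') for n in('scene','top')]
E
```

```text
{'time_s': 0.0, 'qpos': array([69.56377926, 18.43768815, -4.0163122 , 83.17383736,  1.29458135,
       78.53995058, -3.25874906]), 'joint_velocities': array([-0.06010895,  0.02050184, -0.07961758,  0.04491215, -0.00769531,
        0.01476419, -0.03411227]), 'effort': array([ 9.25268387e-05, -4.91286957e+01, -4.03928999e-01, -3.12523592e+01,
       -6.39208616e-02,  4.37513762e-02,  1.88769641e-04]), 'tool_pos': array([ 0.23530408, -0.6053725 ,  0.24048645]), 'tool_rot': array([-1.79893744e+02,  5.02069190e-03,  2.12478596e+01]), 'force': array([-0.33956608,  0.50243822, -0.40027708]), 'wrist_torque': array([-0.04559371,  0.00267127,  0.02570588]), 'grasp_force': 0.0, 'grip_width': 0.0872169243838908}
scene {'camera_matrix': array([[381.29468205,   0.        , 279.91147061],
       [  0.        , 381.29468205, 209.7738395 ],
       [  0.        ,   0.        ,   1.        ]]), 'k1': -0.09054028048151838, 'position': array([ 1.48454706, -0.22021834,  0.82247873]), 'attitude': array([58.0017123 ,  0.96630957, 77.84582673])}
top {'camera_matrix': array([[404.00459324,   0.        , 280.50831837],
       [  0.        , 404.00459324, 210.04808123],
       [  0.        ,   0.        ,   1.        ]]), 'k1': -0.07239036114198742, 'position': array([ 0.20144147, -0.03617643,  1.51246887]), 'attitude': array([ 10.65244261,   0.57736962, -90.86698094])}
```

View pics/top0.png

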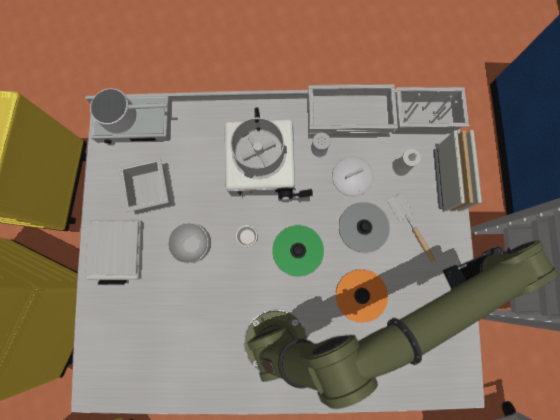

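View pics/scene0.png

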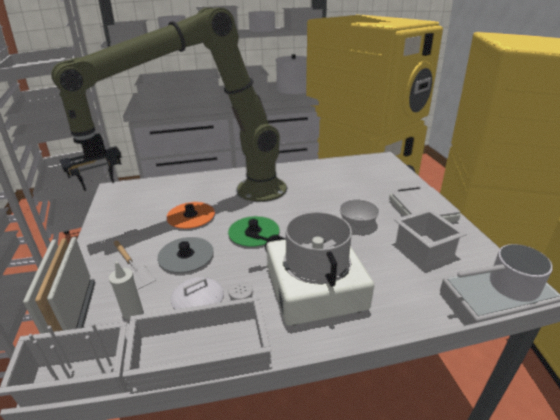

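The top view shows the grey lid's knob at about (364,227), the bowl mouth at about (258,150) and the dial lever at about (287–312,194). In the scene view the grey knob is at about (184,247) and the bowl at (318,240). Next I'll enlarge both.

Run:
```python
from h import *
t=cv2.imread('pics/top0.png')
a=cv2.resize(t[105:215,210:330],None,fx=5,fy=5,interpolation=cv2.INTER_CUBIC)
b=cv2.resize(t[200:255,335:393],None,fx=3,fy=3,interpolation=cv2.INTER_CUBIC)
o=np.zeros((550,780,3),np.uint8); o[:,:600]=a; o[:165,600:774]=b
cv2.imwrite('pics/crop1.png',o)
c=load('pics/top0.png')
for uv,z in [((364,227),.056),((364,227.5),.016),((258,150),.23),((287,194),.09),((312,194),.13)]: print(uv,atz(c,uv,z).round(3))
s=load('pics/scene0.png'); print(atz(s,(184,247),.045).round(3), atz(s,(318,240),.23).round(3))
```

```text
(364, 227) [ 0.408 -0.329  0.056]
(364, 227.5) [ 0.411 -0.337  0.016]
(258, 150) [0.648 0.045 0.23 ]
(287, 194) [ 0.528 -0.05   0.09 ]
(312, 194) [ 0.517 -0.137  0.13 ]
[ 0.42  -0.335  0.045] [0.724 0.035 0.23 ]
```

View pics/crop1.png

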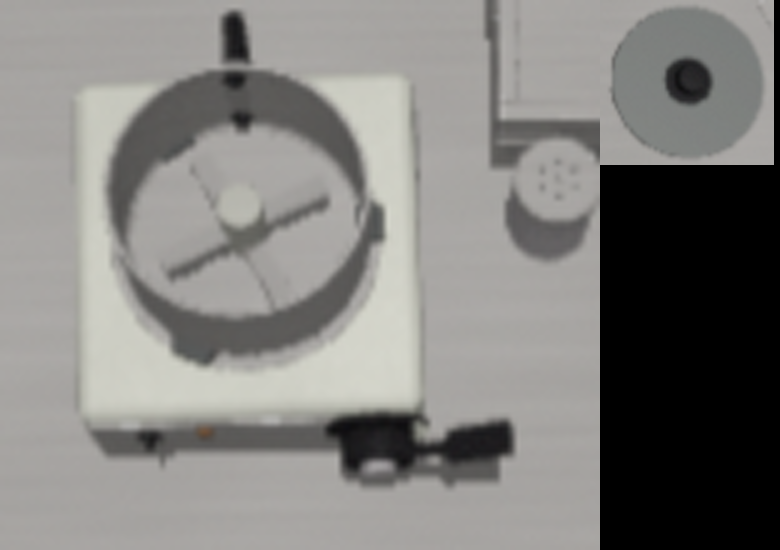

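```bash
cat > fit.py <<'E'
from h import *
from scipy.optimize import least_squares
c=load('pics/top0.png'); u=lambda x,y:np.array([210+x/5,105+y/5])
cor=[((.13,.125),u(76,88)),((.13,-.125),u(411,75)),((-.13,-.125),u(422,411)),((-.13,.125),u(82,420))]
th=np.linspace(0,2*np.pi,120)
def W(p,q): 
    k=np.cos(p[2]),np.sin(p[2]); return np.array([p[0]+k[0]*q[0]-k[1]*q[1],p[1]+k[1]*q[0]+k[0]*q[1],q[2]])
def ext(P): P=np.array(P); return np.array([P[:,0].min(),P[:,0].max(),P[:,1].min(),P[:,1].max()])
def f(p):
    r=[(proj(c,W(p,(*q,.118)))-m) for q,m in cor]
    e=ext([proj(c,W(p,(.01+.09*np.cos(t),.09*np.sin(t),.23))) for t in th])
    m=np.array([210+107/5,210+370/5,105+68/5,105+317/5])
    return np.concatenate([np.ravel(r)*.5,e-m,[ (proj(c,W(p,(-.148-.01,-.09,.09)))-u(375,440))[0]*.3]])
s=least_squares(f,[.64,.04,0])
e=f(s.x); print('cutter',s.x[:2].round(4),np.degrees(s.x[2]).round(2),e.round(2))
for n,q in dict(rim=(.01,0,.23),dial=(-.148,-.09,.09),pad0=(-.148,-.09-.08*np.cos(.5236)+.006*.5,.09+.04+.005),pad3=(-.148,-.164,.065)).items(): w=W(s.x,q);print(n,w.round(4),((proj(c,w)-[210,105])*5).round(0))
def g(p):
    e=ext([proj(c,(p[0]+.096*np.cos(t),p[1]+.096*np.sin(t),.013)) for t in th])
    return e-np.array([335+12/3,335+164/3,200+7/3,200+157/3])
l=least_squares(g,[.41,-.33]); print('lid',l.x.round(4),l.fun.round(2), np.hypot(*l.x), proj(c,(*l.x,.056)))
E
python3 fit.py
```

```text
cutter [0.6648 0.0463] 0.88 [-0.07  0.31  0.35  0.44  0.6   1.2  -0.58  1.45 -0.68  0.45 -1.44 -0.25
  0.29]
rim [0.6748 0.0464 0.23  ] [238. 186.]
dial [ 0.5182 -0.046   0.09  ] [379. 458.]
pad0 [ 0.5192 -0.1123  0.135 ] [474. 441.]
pad3 [ 0.5193 -0.12    0.065 ] [480. 462.]
lid [ 0.4135 -0.339 ] [-0.16  0.16 -0.34  0.33] 0.534657698773805 [366.66385868 225.34875593]
```

```bash
python3 -m crank '[{"x":0.05,"y":-0.035,"z":0,"turn":0.06},{"x":0.1,"y":-0.07,"z":0,"turn":0.13},{"x":0.15,"y":-0.105,"z":0,"turn":0.22},{"x":0.2,"y":-0.14,"z":0,"turn":0.3},{"x":0.24,"y":-0.168,"z":0,"turn":0.37},{"x":0.262,"y":-0.1835,"z":0,"turn":0.37},{"x":0.262,"y":-0.1835,"z":0,"turn":0.37},{"x":0.262,"y":-0.1835,"z":0,"turn":0.37}]' 0.087 10
python3 - <<'E'
from h import *
im,c=snap('wrist','pics/w1.png'); print(c['position'],c['attitude']); o=env.get_obs(); print(o['tool_pos'],o['tool_rot'],o['qpos'])
print(proj(c,(.4135,-.339,.056)))
E
```

```text
time_s: 1.1
tool_pos: [0.4122, -0.3411, 0.2413]
tool_rot: [180.0, 0.1, -0.0]
force: [-0.2, -0.9, -0.1]
grip_width: 0.0869
grasp_force: 0.0
[ 0.49844039 -0.34133821  0.38432734] [-1.78613001e+01 -2.49956434e-02 -9.00527479e+01]
[ 0.41195338 -0.34142279  0.24126122] [ 1.79979559e+02  5.29981776e-02 -9.80022200e-02] [ 50.08745273   5.07586083 -14.10436141  99.09773921   1.32227445
  76.01315575 -54.38211093]
[274.79993455 198.89682048]
```

View pics/w1.png

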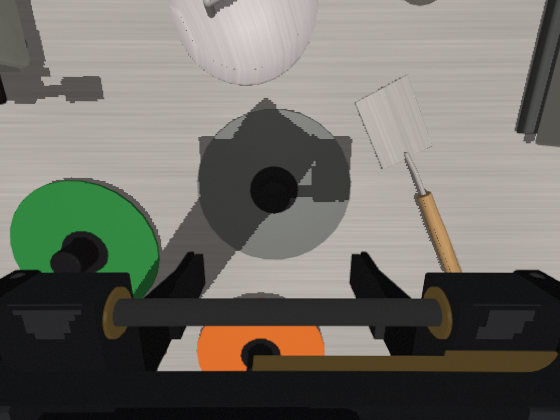

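The grey lid's flange spans about (197–351, 109–259) in the wrist view, with the knob at about (274,189). I'll fit the position from that.

Run:
```python
from h import *
from scipy.optimize import least_squares
c=load('pics/w1.png'); th=np.linspace(0,6.283,180)
def g(p):
    P=np.array([proj(c,(p[0]+.096*np.cos(t),p[1]+.096*np.sin(t),.015)) for t in th])
    return np.array([P[:,0].min(),P[:,0].max(),P[:,1].min(),P[:,1].max()])-[197,351,108.5,259.5]
l=least_squares(g,[.41,-.33]); print(l.x.round(4),l.fun.round(1), proj(c,(*l.x,.056)),proj(c,(*l.x,.016)),atz(c,(274,189),.056))
```

```text
[ 0.4143 -0.3378] [-0.1  0.1 -0.2  0.3] [273.71424261 198.19557062] [274.02672849 190.21399383] [ 0.42482402 -0.33814756  0.056     ]
```

```bash
python3 -m crank '[{"x":0.0022,"y":-0.0033,"z":0.04,"turn":0},{"x":0.0022,"y":-0.0033,"z":0.09,"turn":0},{"x":0.0022,"y":-0.0033,"z":0.14,"turn":0},{"x":0.0022,"y":-0.0033,"z":0.175,"turn":0},{"x":0.0022,"y":-0.0033,"z":0.195,"turn":0},{"x":0.0022,"y":-0.0033,"z":0.199,"turn":0},{"x":0.0022,"y":-0.0033,"z":0.199,"turn":0}]'
python3 -m crank '[{"x":0,"y":0,"z":0,"turn":0},{"x":0,"y":0,"z":0,"turn":0},{"x":0,"y":0,"z":0,"turn":0},{"x":0,"y":0,"z":0,"turn":0},{"x":0,"y":0,"z":0,"turn":0},{"x":0,"y":0,"z":0,"turn":0},{"x":0,"y":0,"z":0,"turn":0},{"x":0,"y":0,"z":0,"turn":0}]' 0.02 40
```

```text
time_s: 2.02
tool_pos: [0.4151, -0.3377, 0.0429]
tool_rot: [180.0, -0.0, -0.0]
force: [0.2, -0.0, 0.5]
grip_width: 0.0872
grasp_force: 0.0
time_s: 3.02
tool_pos: [0.4154, -0.3367, 0.0426]
tool_rot: [180.0, -0.0, 0.0]
force: [0.6, -1.4, 0.5]
grip_width: 0.0368
grasp_force: 40.0
```

```bash
python3 -m crank '[{"x":0,"y":0,"z":-0.02},{"x":0,"y":0,"z":-0.05},{"x":0,"y":0,"z":-0.09},{"x":0,"y":0,"z":-0.14},{"x":0,"y":0,"z":-0.19},{"x":0,"y":0,"z":-0.24},{"x":0,"y":0,"z":-0.28},{"x":0,"y":0,"z":-0.3},{"x":0,"y":0,"z":-0.3}]'
python3 - <<'E'
from h import *
t=cv2.imread('pics/scene0.png')
cv2.imwrite('pics/crop2.png',cv2.resize(t[205:325,255:380],None,fx=5,fy=5,interpolation=cv2.INTER_CUBIC)[:600])
E
```

```text
invalid input
```

View pics/crop2.png

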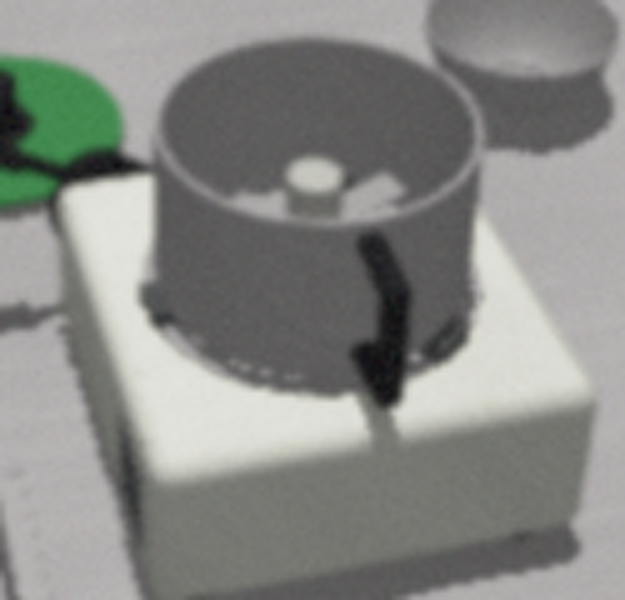

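The rim's outer ellipse in this crop spans x 153–485 and y 37–227. I'll fit it jointly with the top view, and lift with `turn` stated.

```bash
python3 -m crank '[{"x":0,"y":0,"z":-0.02,"turn":0},{"x":0,"y":0,"z":-0.05,"turn":0},{"x":0,"y":0,"z":-0.09,"turn":0},{"x":0,"y":0,"z":-0.14,"turn":0},{"x":0,"y":0,"z":-0.19,"turn":0},{"x":0,"y":0,"z":-0.24,"turn":0},{"x":0,"y":0,"z":-0.28,"turn":0},{"x":0,"y":0,"z":-0.3,"turn":0},{"x":0,"y":0,"z":-0.3,"turn":0}]'
cat > fit2.py <<'E'
from fit import *
cs=load('pics/scene0.png'); us=lambda x,y:np.array([255+x/5,205+y/5])
mt=np.array([210+107/5,210+370/5,105+68/5,105+317/5]); ms=np.array([255+153/5,255+485/5,205+37/5,205+227/5])
def rim(c,p): return ext([proj(c,(p[0]+.09*np.cos(t),p[1]+.09*np.sin(t),.23)) for t in th])
for nm,F in dict(top=lambda p:rim(c,p)-mt,scene=lambda p:rim(cs,p)-ms,both=lambda p:np.r_[rim(c,p)-mt,rim(cs,p)-ms]).items():
    r=least_squares(F,[.66,.045]); print(nm,r.x.round(4),r.fun.round(2))
# housing points free: back edge from scene, front edge from top
A=[atz(cs,us(150,478),.115),atz(cs,us(595,395),.115)]; print(A[0].round(3),A[1].round(3),'yaw back',np.degrees(np.arctan2(*( (A[1]-A[0])[[0,1]]*[-1,1])) ))
B=[atz(c,q[1],.118).round(3) for q in cor]; print(B)
for i,j in((0,1),(3,2)): d=B[i]-B[j]; print('yaw',np.degrees(np.arctan2(-d[0],d[1])))
for i,j in((0,3),(1,2)): d=B[i]-B[j]; print('yaw',np.degrees(np.arctan2(d[1],d[0])), np.hypot(d[0],d[1]))
E
python3 fit2.py | tail -12
```

```text
time_s: 4.15
tool_pos: [0.4159, -0.3367, 0.3436]
tool_rot: [179.9, -0.1, 0.1]
force: [0.2, 0.2, -3.6]
grip_width: 0.0373
grasp_force: 40.0
pad0 [ 0.5192 -0.1123  0.135 ] [474. 441.]
pad3 [ 0.5193 -0.12    0.065 ] [480. 462.]
lid [ 0.4135 -0.339 ] [-0.16  0.16 -0.34  0.33] 0.534657698773805 [366.66385868 225.34875593]
top [0.6719 0.046 ] [-0.58  0.58 -0.64  0.59]
scene [0.6804 0.0497] [-0.3   0.29 -0.33  0.18]
both [0.6757 0.0488] [-1.4  -0.28 -1.65 -0.48 -1.   -0.66 -1.14 -0.91]
[ 0.804 -0.073  0.115] [0.801 0.172 0.115] yaw back 0.8909208471259064
[array([0.795, 0.173, 0.118]), array([ 0.8  , -0.074,  0.118]), array([ 0.546, -0.077,  0.118]), array([0.543, 0.165, 0.118])]
yaw 1.15967520848357
yaw 0.7102418770606251
yaw 1.818302964451829 0.2521269521491108
yaw 0.6766903402793293 0.25401771591761074
```

```bash
python3 -m crank '[{"x":0.01,"y":-0.015,"z":0,"turn":0},{"x":0.03,"y":-0.045,"z":0,"turn":0},{"x":0.06,"y":-0.09,"z":0,"turn":0},{"x":0.09,"y":-0.135,"z":0,"turn":0},{"x":0.12,"y":-0.18,"z":0,"turn":0},{"x":0.15,"y":-0.225,"z":0,"turn":0},{"x":0.18,"y":-0.27,"z":0,"turn":0},{"x":0.21,"y":-0.315,"z":0,"turn":0},{"x":0.237,"y":-0.35,"z":0,"turn":0},{"x":0.255,"y":-0.376,"z":0,"turn":0},{"x":0.261,"y":-0.385,"z":0,"turn":0},{"x":0.261,"y":-0.385,"z":0,"turn":0}]'
python3 -m crank '[{"x":0,"y":0,"z":0,"turn":0},{"x":0,"y":0,"z":0,"turn":0}]'
python3 - <<'E'
from h import *
o=env.get_obs();print(o['tool_pos'],o['tool_rot'])
snap('scene','pics/scene1.png'); snap('top','pics/top1.png'); print(env.get_obs()['tool_pos'])
a=cv2.imread('pics/scene1.png')[160:280,250:385]; b=cv2.imread('pics/top1.png')[100:220,205:330]
z=lambda m:cv2.resize(m,None,fx=3,fy=3,interpolation=cv2.INTER_CUBIC)
cv2.imwrite('pics/crop3.png',np.hstack([z(a),z(b)]))
E
```

```text
time_s: 5.65
tool_pos: [0.6755, 0.0497, 0.3411]
tool_rot: [-180.0, 0.1, 0.1]
force: [0.2, -0.7, -3.6]
grip_width: 0.0369
grasp_force: 40.0
time_s: 5.9
tool_pos: [0.6758, 0.0469, 0.3429]
tool_rot: [179.9, -0.0, -0.1]
force: [0.7, 0.2, -1.9]
grip_width: 0.0368
grasp_force: 40.0
[0.67581982 0.04694857 0.34286639] [ 1.79938769e+02 -1.66857916e-02 -8.58898443e-02]
[0.67592411 0.04746053 0.34294626]
```

View pics/crop3.png

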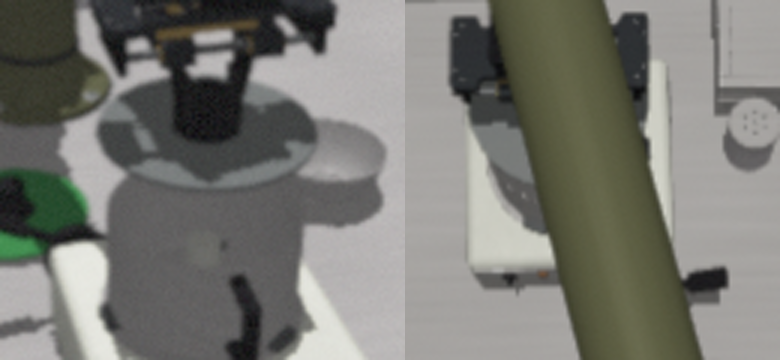

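```bash
cat >> fit2.py <<'E'
print('---')
c1=load('pics/scene1.png')
def fl(p,z): return ext([proj(c1,(p[0]+.096*np.cos(t),p[1]+.096*np.sin(t),z)) for t in th])
m=np.array([250+97/3,250+318/3,160+188/3])
F=lambda p:np.r_[fl(p,.314)[:2],fl(p,.311)[3]]-m
r=least_squares(F,[.67,.047]); print(r.x.round(4),r.fun.round(2)); print(fl([.6747,.0466],.317)*3-[750,750,480,480])
print(F([.6748,.0465]))
E
python3 fit2.py | sed -n '/---/,$p'
```

```text
---
[0.6695 0.0507] [-0.19  0.19 -0.05]
[ 93.04878741 316.66699591  71.35541394 185.84009413]
[-1.32878121 -0.5685953   1.39968233]
```

```bash
python3 -m crank '[{"x":-0.01,"y":0,"z":0,"turn":0},{"x":-0.025,"y":0,"z":0,"turn":0},{"x":-0.035,"y":0,"z":0,"turn":0},{"x":-0.035,"y":0,"z":0,"turn":0},{"x":-0.035,"y":0,"z":0,"turn":0}]'
python3 - <<'E'
from h import *
o=env.get_obs();print(o['tool_pos'],o['tool_rot'])
im,c=snap('wrist','pics/w2.png'); print(c['position'],c['attitude'])
cv2.imwrite('pics/w2c.png',cv2.resize(cv2.imread('pics/w2.png')[:220,130:430],(800,587),interpolation=cv2.INTER_CUBIC))
E
```

```text
time_s: 6.62
tool_pos: [0.6413, 0.0484, 0.3426]
tool_rot: [180.0, -0.0, 0.0]
force: [-0.4, -0.3, -1.6]
grip_width: 0.0371
grasp_force: 40.0
[0.64129301 0.04840624 0.3426444 ] [ 1.79984456e+02 -3.21172448e-02  2.97066713e-02]
[0.72733984 0.04823715 0.48584192] [-1.77728869e+01 -1.01370192e-02 -8.99829728e+01]
```

View pics/w2c.png

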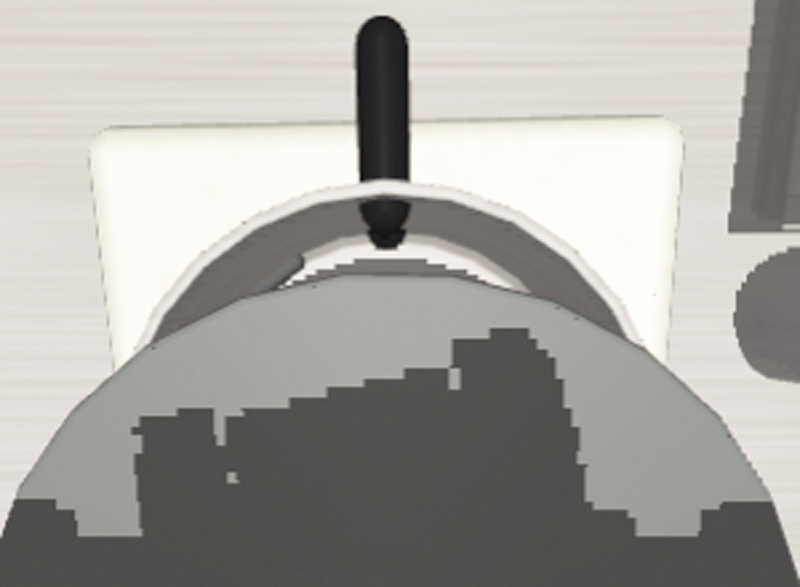

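The rim's back arc is visible: top at (385,180), ends at about (137,347) and (640,347). The housing's back edge runs from (110,128) to (665,116), and the handle tip is at (382,15).

Run:
```python
from h import *
from scipy.optimize import least_squares
c=load('pics/w2.png'); u=lambda x,y:np.array([130+x*.375,y*220/587])
pts=np.array([atz(c,u(*q),.23) for q in [(385,180),(137,347),(640,347),(245,223),(520,222)]]); print(pts.round(4))
r=least_squares(lambda p:np.hypot(*(pts[:,:2]-p).T)-.09,[.67,.047]); print('rim',r.x.round(4),r.fun.round(4))
B=[atz(c,u(x,y),.12) for x,y in[(110,128),(665,116)]]; print(B,np.degrees(np.arctan2(B[1][0]-B[0][0],B[0][1]-B[1][1])))
L=[atz(c,u(x,y),.12) for x,y in[(90,150),(115,355),(684,150),(668,355)]]; print(np.round(L,4))
h=atz(c,u(382,15),.2);print(h)
print('lid front',atz(c,u(395,273),.316))
```

```text
[[ 0.7653  0.0502  0.23  ]
 [ 0.7192  0.1259  0.23  ]
 [ 0.7193 -0.0275  0.23  ]
 [ 0.754   0.091   0.23  ]
 [ 0.7543  0.0108  0.23  ]]
rim [0.6739 0.0495] [ 0.0014 -0.0012 -0.0006  0.0002 -0.0008]
[array([0.80025351, 0.16172219, 0.12      ]), array([ 0.80459781, -0.06138859,  0.12      ])] 1.1154927096130058
[[ 0.7923  0.1707  0.12  ]
 [ 0.7124  0.1692  0.12  ]
 [ 0.7924 -0.0704  0.12  ]
 [ 0.7124 -0.0726  0.12  ]]
[0.81476542 0.05119731 0.2       ]
lid front [0.73601872 0.04758818 0.316     ]
```

```bash
python3 -m crank '[{"x":0.015,"y":0,"z":0,"turn":0},{"x":0.03,"y":0,"z":0,"turn":0},{"x":0.0347,"y":0,"z":0,"turn":0},{"x":0.0347,"y":0,"z":0.02,"turn":0},{"x":0.0347,"y":0,"z":0.04,"turn":0},{"x":0.0347,"y":0,"z":0.055,"turn":0},{"x":0.0347,"y":0,"z":0.06,"turn":0},{"x":0.0347,"y":0,"z":0.06,"turn":0}]'
python3 -m crank '[{"x":0,"y":0,"z":0.004,"turn":0},{"x":0,"y":0,"z":0.008,"turn":0},{"x":0,"y":0,"z":0.012,"turn":0},{"x":0,"y":0,"z":0.014,"turn":0},{"x":0,"y":0,"z":0.014,"turn":0}]'
```

```text
time_s: 7.68
tool_pos: [0.6758, 0.0486, 0.2826]
tool_rot: [180.0, -0.0, 0.0]
force: [-0.3, 0.2, -1.7]
grip_width: 0.0372
grasp_force: 40.0
time_s: 8.3
tool_pos: [0.6757, 0.0486, 0.2682]
tool_rot: [180.0, 0.0, 0.0]
force: [-0.1, -0.1, -2.3]
grip_width: 0.0376
grasp_force: 40.0
```

No contact force, and the step is about 4 mm into the mouth, so it fits. I'll lower the rest of the way.

```bash
python3 -m crank '[{"x":0,"y":0,"z":0.002,"turn":0},{"x":0,"y":0,"z":0.004,"turn":0},{"x":0,"y":0,"z":0.005,"turn":0},{"x":0,"y":0,"z":0.0055,"turn":0},{"x":0,"y":0,"z":0.0055,"turn":0}]'
python3 -m crank '[{"x":0,"y":0,"z":0.0005,"turn":0},{"x":0,"y":0,"z":0.001,"turn":0},{"x":0,"y":0,"z":0.001,"turn":0}]'
```

```text
time_s: 8.93
tool_pos: [0.6758, 0.0486, 0.263]
tool_rot: [180.0, 0.0, 0.0]
force: [0.5, -0.9, -2.3]
grip_width: 0.0373
grasp_force: 40.0
time_s: 9.3
tool_pos: [0.6759, 0.0486, 0.2626]
tool_rot: [180.0, -0.0, 0.0]
force: [-2.0, -0.0, 0.8]
grip_width: 0.0376
grasp_force: 40.0
```

```bash
python3 -m crank '[{"x":0,"y":0,"z":0.0005,"turn":0},{"x":0,"y":0,"z":0.0005,"turn":0}]'
python3 -m crank '[{"x":0,"y":0,"z":0,"turn":0},{"x":0,"y":0,"z":0,"turn":0},{"x":0,"y":0,"z":0,"turn":0},{"x":0,"y":0,"z":0,"turn":0},{"x":0,"y":0,"z":0,"turn":0},{"x":0,"y":0,"z":0,"turn":0}]' 0.087 10
python3 -m crank '[{"x":0,"y":0,"z":-0.02,"turn":0},{"x":0,"y":0,"z":-0.05,"turn":0},{"x":0,"y":0,"z":-0.08,"turn":0},{"x":0,"y":0,"z":-0.1,"turn":0},{"x":0,"y":0,"z":-0.1,"turn":0},{"x":0,"y":0,"z":-0.1,"turn":0}]'
python3 - <<'E'
from h import *
snap('wrist','pics/w3.png'); snap('scene','pics/scene3.png')
a=cv2.imread('pics/scene3.png')[180:300,250:385]
cv2.imwrite('pics/crop4.png',np.hstack([cv2.resize(cv2.imread('pics/w3.png'),(440,330)),cv2.resize(a,(360,330),interpolation=cv2.INTER_CUBIC)]))
E
```

```text
time_s: 9.55
tool_pos: [0.6759, 0.0487, 0.2626]
tool_rot: [180.0, -0.1, 0.0]
force: [-2.4, -0.8, 4.9]
grip_width: 0.0373
grasp_force: 40.0
time_s: 10.3
tool_pos: [0.6758, 0.0486, 0.2615]
tool_rot: [180.0, 0.0, 0.0]
force: [0.5, -0.2, 0.6]
grip_width: 0.0848
grasp_force: 0.0
time_s: 11.05
tool_pos: [0.6756, 0.0486, 0.3612]
tool_rot: [180.0, 0.0, 0.0]
force: [-0.3, -0.7, 0.0]
grip_width: 0.0869
grasp_force: 0.0
```

View pics/crop4.png

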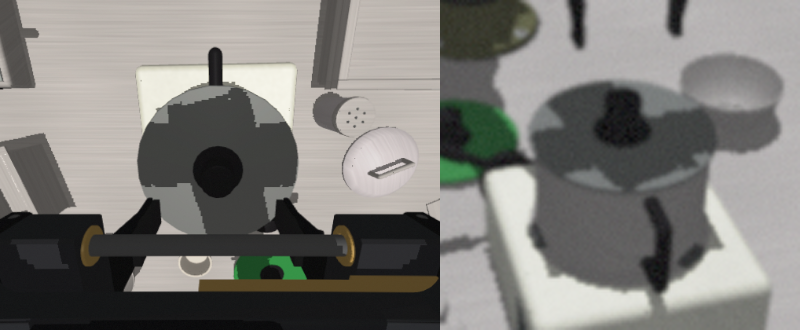

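The lid sits level and centred on the bowl. Next I'll go above the lever, with the fingers closed.

```bash
python3 -m crank '[{"x":-0.02,"y":0.02,"z":0,"turn":0},{"x":-0.05,"y":0.053,"z":0,"turn":0},{"x":-0.08,"y":0.086,"z":0,"turn":0},{"x":-0.11,"y":0.118,"z":0,"turn":0},{"x":-0.14,"y":0.15,"z":0,"turn":0},{"x":-0.1556,"y":0.1676,"z":0,"turn":0},{"x":-0.1556,"y":0.1676,"z":0.04,"turn":0},{"x":-0.1556,"y":0.1676,"z":0.08,"turn":0},{"x":-0.1556,"y":0.1676,"z":0.11,"turn":0},{"x":-0.1556,"y":0.1676,"z":0.12,"turn":0},{"x":-0.1556,"y":0.1676,"z":0.12,"turn":0}]' 0 10
python3 - <<'E'
from h import *
im,c=snap('wrist','pics/w4.png'); o=env.get_obs(); print(o['tool_pos'],o['tool_rot'],o['qpos'])
for p in [(.518,-.044,.09),(.5193,-.110,.135),(.52,-.119,.13)]: print(proj(c,p))
E
```

```text
time_s: 12.52
tool_pos: [0.5201, -0.1191, 0.2413]
tool_rot: [-180.0, 0.1, 0.0]
force: [0.4, 0.4, -0.2]
grip_width: 0.0005
grasp_force: 0.0
[ 0.52073204 -0.11912046  0.24227235] [ 1.79986539e+02 -4.73733001e-02  5.31703525e-02] [ 36.10841119   5.72181027 -27.71264093  98.76039389   2.74361835
  76.13689138 -82.08899732]
[202.96463924 210.4746738 ]
[266.37810865 223.90152408]
[276.67884491 221.31155768]
```

View pics/w4.png

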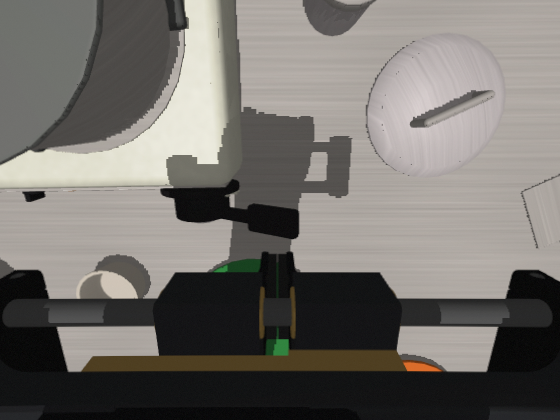

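The paddle in the wrist view spans x 248–298 and y 205–238, with its middle at about (273,221). The hub is at about (200,205).

Run:
```python
from h import *
c=load('pics/w4.png')
for uv,z in [((273,221),.136),((298,222),.147),((248,218),.122),((200,207),.09)]: print(uv,atz(c,uv,z).round(4))
```

```text
(273, 221) [ 0.5223 -0.1158  0.136 ]
(298, 222) [ 0.5252 -0.1367  0.147 ]
(248, 218) [ 0.5205 -0.0928  0.122 ]
(200, 207) [ 0.5217 -0.0413  0.09  ]
```

```bash
python3 -m crank '[{"x":0.0015,"y":0.001,"z":0.02,"turn":0},{"x":0.0015,"y":0.001,"z":0.04,"turn":0},{"x":0.0015,"y":0.001,"z":0.06,"turn":0},{"x":0.0015,"y":0.001,"z":0.07,"turn":0},{"x":0.0015,"y":0.001,"z":0.07,"turn":0}]'
python3 -m crank '[{"x":0,"y":0,"z":0.005,"turn":0},{"x":0,"y":0,"z":0.01,"turn":0},{"x":0,"y":0,"z":0.015,"turn":0},{"x":0,"y":0,"z":0.02,"turn":0},{"x":0,"y":0,"z":0.025,"turn":0},{"x":0,"y":0,"z":0.03,"turn":0},{"x":0,"y":0,"z":0.03,"turn":0}]'
python3 -m crank '[{"x":0,"y":0,"z":0.005,"turn":0},{"x":0,"y":0,"z":0.01,"turn":0},{"x":0,"y":0,"z":0.015,"turn":0},{"x":0,"y":0,"z":0.02,"turn":0},{"x":0,"y":0,"z":0.025,"turn":0},{"x":0,"y":0,"z":0.03,"turn":0},{"x":0,"y":0,"z":0.03,"turn":0}]'
```

```text
time_s: 13.2
tool_pos: [0.522, -0.1201, 0.1719]
tool_rot: [180.0, -0.0, 0.0]
force: [-0.6, 0.0, 0.3]
grip_width: 0.0006
grasp_force: 0.0
time_s: 14.08
tool_pos: [0.5218, -0.12, 0.1412]
tool_rot: [-180.0, 0.0, 0.0]
force: [1.3, -0.8, 1.7]
grip_width: 0.0005
grasp_force: 0.7
time_s: 14.95
tool_pos: [0.5219, -0.1205, 0.1113]
tool_rot: [180.0, -0.0, 0.0]
force: [-0.4, -2.3, 4.4]
grip_width: 0.0001
grasp_force: 1.9
```

```bash
python3 -m crank '[{"x":0,"y":0,"z":0.004,"turn":0},{"x":0,"y":0,"z":0.008,"turn":0},{"x":0,"y":0,"z":0.012,"turn":0},{"x":0,"y":0,"z":0.015,"turn":0},{"x":0,"y":0,"z":0.015,"turn":0}]'
python3 -m crank '[{"x":0,"y":0,"z":0.003,"turn":0},{"x":0,"y":0,"z":0.006,"turn":0},{"x":0,"y":0,"z":0.006,"turn":0}]'
python3 -m crank '[{"x":0,"y":0,"z":0.003,"turn":0},{"x":0,"y":0,"z":0.006,"turn":0},{"x":0,"y":0,"z":0.006,"turn":0}]'
```

```text
time_s: 15.58
tool_pos: [0.5219, -0.1194, 0.0968]
tool_rot: [-180.0, -0.0, 0.1]
force: [-1.1, -0.8, 6.5]
grip_width: 0.0008
grasp_force: 3.2
time_s: 15.95
tool_pos: [0.5219, -0.1182, 0.0905]
tool_rot: [-179.9, 0.0, 0.1]
force: [-0.0, 0.4, 5.6]
grip_width: 0.0005
grasp_force: 2.3
time_s: 16.32
tool_pos: [0.5223, -0.1177, 0.0852]
tool_rot: [-179.9, -0.0, 0.1]
force: [-1.1, 1.4, 9.2]
grip_width: 0.0004
grasp_force: 3.8
```

```bash
python3 -m crank '[{"x":0,"y":0,"z":0.001,"turn":0},{"x":0,"y":0,"z":0.0015,"turn":0},{"x":0,"y":0,"z":0.0015,"turn":0},{"x":0,"y":0,"z":0.0015,"turn":0}]'
python3 - <<'E'
from h import *
im,c=snap('wrist','pics/w5.png'); s,cs=snap('scene','pics/s5.png')
a=cv2.resize(cv2.imread('pics/w5.png')[150:330,150:400],(500,360)); b=cv2.resize(cv2.imread('pics/s5.png')[180:300,200:300],(300,360),interpolation=cv2.INTER_CUBIC)
cv2.imwrite('pics/crop5.png',np.hstack([a,b]))
o=env.get_obs();print(o['tool_pos'],o['force'])
for th in (.8,.9,1.0):
    a=.5236-th; f=lambda r,n:(.5205+.0012,-.044-r*np.cos(a)-n*np.sin(a)*-1*-1*-1 if 0 else -.044-r*np.cos(a)+n*np.sin(a),.09+r*np.sin(a)+n*np.cos(a))
    print(th,[(((proj(c,f(r,n))-[150,150])*2).round(),((proj(cs,f(r,n))-[200,180])*3+[500,0]).round()) for r,n in((107,.006),(57,.006)) for r in [r/1000]])
E
```

```text
time_s: 16.82
tool_pos: [0.5224, -0.1176, 0.0841]
tool_rot: [-179.9, -0.0, 0.1]
force: [-1.6, 2.4, 9.5]
grip_width: 0.0003
grasp_force: 4.2
[ 0.5223599  -0.11764608  0.08407664] [-2.28011456  1.52788104 10.15158183]
0.8 [(array([357., 246.]), array([627., 217.])), (array([191., 270.]), array([671., 201.]))]
0.9 [(array([343., 230.]), array([630., 225.])), (array([188., 260.]), array([672., 205.]))]
1.0 [(array([327., 216.]), array([634., 231.])), (array([184., 250.]), array([674., 209.]))]
```

View pics/crop5.png

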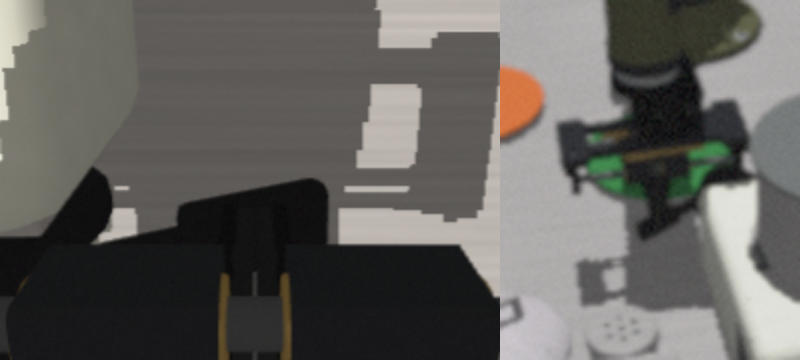

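Run:
```python
from h import *
c=load('pics/w5.png')
for dy in (-.046,-.044,-.042):
  for th in (.8,.9,1.0,1.05):
    a=.5236-th; f=lambda r,n:(.5225+.013,dy-r*np.cos(a)+n*np.sin(a),.09+r*np.sin(a)+n*np.cos(a))
    print(dy,th,[((proj(c,f(r,n))-[150,150])*2).round() for r,n in((.107,.006),(.107,-.006),(.057,.006))])
```

```text
-0.046 0.8 [array([367., 204.]), array([350., 188.]), array([197., 224.])]
-0.046 0.9 [array([352., 190.]), array([333., 176.]), array([194., 215.])]
-0.046 1.0 [array([335., 178.]), array([315., 166.]), array([190., 207.])]
-0.046 1.05 [array([326., 172.]), array([305., 161.]), array([187., 203.])]
-0.044 0.8 [array([360., 204.]), array([343., 188.]), array([189., 224.])]
-0.044 0.9 [array([345., 190.]), array([327., 176.]), array([187., 215.])]
-0.044 1.0 [array([329., 177.]), array([309., 166.]), array([183., 207.])]
-0.044 1.05 [array([320., 172.]), array([300., 161.]), array([180., 203.])]
-0.042 0.8 [array([353., 204.]), array([337., 188.]), array([182., 224.])]
-0.042 0.9 [array([339., 190.]), array([320., 176.]), array([180., 215.])]
-0.042 1.0 [array([322., 177.]), array([303., 166.]), array([176., 207.])]
-0.042 1.05 [array([314., 172.]), array([294., 161.]), array([173., 203.])]
```

```bash
python3 -m crank '[{"x":0,"y":0,"z":0,"turn":0},{"x":0,"y":0,"z":0,"turn":0},{"x":0,"y":0,"z":0,"turn":0},{"x":0,"y":0,"z":0,"turn":0},{"x":0,"y":0,"z":0,"turn":0},{"x":0,"y":0,"z":0,"turn":0},{"x":0,"y":0,"z":0,"turn":0},{"x":0,"y":0,"z":0,"turn":0}]' && python3 -c "
from cell import env
print(env.sign_off())"
```

```text
time_s: 17.92
tool_pos: [0.5224, -0.1176, 0.0841]
tool_rot: [-179.9, -0.0, 0.1]
force: [-1.7, 2.4, 9.7]
grip_width: 0.0003
grasp_force: 4.2
the job is handed in; nothing more can be done
None
```

I handed the job in at 17.9 s with the grey lid seated level on the bowl and let go; the closed fingers hold the lever steady at about 10 N, at or slightly past the third click (about 0.9–1.0 rad judged from the wrist picture). Sign-off returned no verdict.

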